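# Sort two sealed canisters by weight into their catch docks

## Task

Two look-alike sealed canisters stand in the black tray, one with a steel slug inside and one with a plastic slug: lift them only just clear (never more than about 8 cm), feel in the wrist which is heavy, set the heavy one in the mouth of the round-ended dock and the light one in the mouth of the square-ended dock, and slide each along its lane, upright, past the sprung catch until you feel it fully home against the stop and the catch has shut behind it. Push gently, with no more than about 20 N, do not drop them, and let everything else lie; leave both canisters standing released.

Things in the scene. Friction and masses are not known exactly. Their poses are not given: they have to be found in the camera images.
- can_1_mid (a point): sealed aluminium canister, upright cylinder 44 mm across, 84 mm tall, one of two exactly alike. Point: its centre, 42 mm above its underside; z up. One (changing, not visible from outside) holds a loose steel slug and weighs 450 to 560 g in all, the other a plastic one, 170 to 190 g. It stands in a nest of the tray with 2 mm of play. Grip it across the upper half, any direction.
- can_2_mid (a point): sealed aluminium canister, upright cylinder 44 mm across, 84 mm tall, one of two exactly alike. Point: its centre, 42 mm above its underside; z up. One (changing, not visible from outside) holds a loose steel slug and weighs 450 to 560 g in all, the other a plastic one, 170 to 190 g. It stands in a nest of the tray with 2 mm of play. Grip it across the upper half, any direction.
- tray: black tray 100 x 200 x 14 mm, fixed, with two round nests 8 mm deep (floors 6 mm above the bench), 50 mm either way from its middle along its y axis. Origin: centre of its underside
- dock_round: grey dock of slick plastic, fixed, half-round behind the stop, for the heavy canister, 72 mm wide. Lane along its own +x, 48 mm wide, floor 6 mm above the bench, walls 30 mm, ends at an aluminium stop. The stop (with the catch) is clamped anywhere within a 24 mm range and is not measured: feel for it. Fully home, the canister's axis is 0 to 24 mm before (-x of) the origin (on the bench). Behind the stop solid to 118 mm past it
- dock_square: grey dock of slick plastic, fixed, square behind the stop, for the light canister, 72 mm wide. Lane along its own +x, 48 mm wide, floor 6 mm above the bench, walls 30 mm, ends at an aluminium stop. The stop (with the catch) is clamped anywhere within a 24 mm range and is not measured: feel for it. Fully home, the canister's axis is 0 to 24 mm before (-x of) the origin (on the bench). Behind the stop solid to 118 mm past it
- dock_round_mouth (a point): set-down point in the mouth of the round-ended dock: on the lane's centre line and floor (6 mm above the bench), 108 mm before the dock's origin. The flared mouth is 70 mm wide at its entry (105 mm before the origin) and narrows to the 48 mm lane 70 mm before it; the floor starts 134 mm before it
- dock_square_mouth (a point): set-down point in the mouth of the square-ended dock: on the lane's centre line and floor (6 mm above the bench), 108 mm before the dock's origin. The flared mouth is 70 mm wide at its entry (105 mm before the origin) and narrows to the 48 mm lane 70 mm before it; the floor starts 134 mm before it
- catch_round (a joint): sprung steel catch of the round-ended dock, left (+y) of the lane, 16 to 28 mm above the bench. rad: 0 at rest across the lane (also when shut behind a seated canister), about 0.35 when pushed aside. The canister meets it some 40 mm before home and needs some 2 to 6 N to pass; it snaps shut only with the canister within about 3 mm of the stop
- catch_square (a joint): sprung steel catch of the square-ended dock, left (+y) of the lane, 16 to 28 mm above the bench. rad: 0 at rest across the lane (also when shut behind a seated canister), about 0.35 when pushed aside. The canister meets it some 40 mm before home and needs some 2 to 6 N to pass; it snaps shut only with the canister within about 3 mm of the stop
- spanner: bystander, to be left alone: steel spanner, 140 mm, lying; origin at its underside
- reagent: bystander, to be left alone: amber bottle, 52 mm across, 100 mm tall; origin at its underside
- beaker: bystander, to be left alone: clear beaker, 66 mm across, 80 mm tall; origin at its underside
- jar: bystander, to be left alone: white jar, 60 mm across, 70 mm tall; origin at its underside
- cone: bystander, to be left alone: small brass cone, 32 mm across, 35 mm tall; origin at its underside
- driver: bystander, to be left alone: screwdriver, 170 mm, lying; origin at its underside
- collar: bystander, to be left alone: steel ring, 50 mm across, 12 mm tall; origin at its underside
Things that resemble listed ones, but are neither listed nor needed, are in the scene too. Leave any yellow look-alike of the part that bears can_1_mid alone.

How it is judged:
On the way, in this order (a step that is already met when the one before it is completed fails the run):
1. a canister has been lifted clear of the tray (((height (world z) of can_1_mid above 0.052 m and contact force between can_1 and tray below 0.05 N) or (height (world z) of can_2_mid above 0.052 m and contact force between can_2 and tray below 0.05 N))), for 0.2 s.
2. one canister is fully home in the dock for its weight, with the catch shut behind it (((horizontal distance between can_1_mid and catch_round between 0.0455 and 0.055 m and x of can_1_mid in the frame of dock_round between -0.029 and 0.003 m and y of can_1_mid in the frame of dock_round between -0.004 and 0.004 m and z of can_1_mid in the frame of dock_round between 0.044 and 0.052 m and angle between can_1_mid's own z axis and vertical below 0.08 rad and value of joint catch_round below 0.12 rad and linear speed of can_1 below 0.02 m/s and contact force between can_1 and dock_round above 3.1 N) or (horizontal distance between can_1_mid and catch_square between 0.0455 and 0.055 m and x of can_1_mid in the frame of dock_square between -0.029 and 0.003 m and y of can_1_mid in the frame of dock_square between -0.004 and 0.004 m and z of can_1_mid in the frame of dock_square between 0.044 and 0.052 m and angle between can_1_mid's own z axis and vertical below 0.08 rad and value of joint catch_square below 0.12 rad and linear speed of can_1 below 0.02 m/s and contact force between can_1 and dock_square between 0.5 and 3.1 N) or (horizontal distance between can_2_mid and catch_round between 0.0455 and 0.055 m and x of can_2_mid in the frame of dock_round between -0.029 and 0.003 m and y of can_2_mid in the frame of dock_round between -0.004 and 0.004 m and z of can_2_mid in the frame of dock_round between 0.044 and 0.052 m and angle between can_2_mid's own z axis and vertical below 0.08 rad and value of joint catch_round below 0.12 rad and linear speed of can_2 below 0.02 m/s and contact force between can_2 and dock_round above 3.1 N) or (horizontal distance between can_2_mid and catch_square between 0.0455 and 0.055 m and x of can_2_mid in the frame of dock_square between -0.029 and 0.003 m and y of can_2_mid in the frame of dock_square between -0.004 and 0.004 m and z of can_2_mid in the frame of dock_square between 0.044 and 0.052 m and angle between can_2_mid's own z axis and vertical below 0.08 rad and value of joint catch_square below 0.12 rad and linear speed of can_2 below 0.02 m/s and contact force between can_2 and dock_square between 0.5 and 3.1 N))), for 0.2 s.
At the end, for the whole second after the job is handed in: Heavy canister in the round-ended dock, light one in the square-ended dock (told by their weight on the dock, 3.1 N between), each upright on the lane floor, at rest, within about 5 mm of its stop (46 to 55 mm from the catch hinge), 4 mm of the lane centre, both catches back within 0.12 rad of rest ((((horizontal distance between can_1_mid and catch_round between 0.0455 and 0.055 m and x of can_1_mid in the frame of dock_round between -0.029 and 0.003 m and y of can_1_mid in the frame of dock_round between -0.004 and 0.004 m and z of can_1_mid in the frame of dock_round between 0.044 and 0.052 m and angle between can_1_mid's own z axis and vertical below 0.08 rad and value of joint catch_round below 0.12 rad and linear speed of can_1 below 0.02 m/s and contact force between can_1 and dock_round above 3.1 N) and (horizontal distance between can_2_mid and catch_square between 0.0455 and 0.055 m and x of can_2_mid in the frame of dock_square between -0.029 and 0.003 m and y of can_2_mid in the frame of dock_square between -0.004 and 0.004 m and z of can_2_mid in the frame of dock_square between 0.044 and 0.052 m and angle between can_2_mid's own z axis and vertical below 0.08 rad and value of joint catch_square below 0.12 rad and linear speed of can_2 below 0.02 m/s and contact force between can_2 and dock_square between 0.5 and 3.1 N)) or ((horizontal distance between can_2_mid and catch_round between 0.0455 and 0.055 m and x of can_2_mid in the frame of dock_round between -0.029 and 0.003 m and y of can_2_mid in the frame of dock_round between -0.004 and 0.004 m and z of can_2_mid in the frame of dock_round between 0.044 and 0.052 m and angle between can_2_mid's own z axis and vertical below 0.08 rad and value of joint catch_round below 0.12 rad and linear speed of can_2 below 0.02 m/s and contact force between can_2 and dock_round above 3.1 N) and (horizontal distance between can_1_mid and catch_square between 0.0455 and 0.055 m and x of can_1_mid in the frame of dock_square between -0.029 and 0.003 m and y of can_1_mid in the frame of dock_square between -0.004 and 0.004 m and z of can_1_mid in the frame of dock_square between 0.044 and 0.052 m and angle between can_1_mid's own z axis and vertical below 0.08 rad and value of joint catch_square below 0.12 rad and linear speed of can_1 below 0.02 m/s and contact force between can_1 and dock_square between 0.5 and 3.1 N)))); the robot touches nothing.
It fails at once if a canister pushed against a dock's stop or catch with more than 25 N (contact force between any of can_1, can_2 and stop_round above 25 N or contact force between any of can_1, can_2 and stop_square above 25 N).
It fails at once if a canister dropped or slammed on a dock: more than 40 N in all (contact force between any of can_1, can_2 and dock_round above 40 N or contact force between any of can_1, can_2 and dock_square above 40 N).
It fails at once if a canister lifted with its underside more than 100 mm above the bench (height (world z) of any of can_1_mid, can_2_mid above 0.142 m).
It fails at once if a canister tipped by more than 0.4 rad (angle between any of can_1_mid, can_2_mid's own z axis and vertical above 0.4 rad).
It fails at once if a bystander moved by more than 25 mm (distance of any of spanner, reagent, beaker, jar, cone, driver, collar from where it was at the start of the episode above 0.025 m).
It also fails if it takes over 72 s, if anything falls off the work surface, if the arm or the gripper's body presses on something with over 40 N, if the wrist force passes 120 N, or if a joint passes its speed limit or range.

## Robot

A 7-joint arm with a two-finger parallel gripper is mounted at the origin on the work surface. World frame = base frame: x ahead of the robot, y to its left, z up, the work surface at z = 0. Lengths are in m, angles in rad, forces in N, time in s.
With the tool pointing down it reaches from about 0.425 to 0.875 m from the base axis. Payload 9.9 kg.
Tool frame: the origin (TCP) lies at the very end of the fingers, on their centre line; the grasp point (between the pads) lies robot.grip_depth behind it (robot.grip_depth is the distance from the TCP to the grasp point, in m); z points along the fingers, x is the direction in which the jaws open and shut, and the axes are right-handed (so a half turn about z gives the same grasp; the last joint's range is limited). The gripper opens to 85 mm and grips with 20 to 120 N. Pads are 22 mm wide; open, the fingers measure 114 mm over their backs; the gripper's body (76 mm by 85 mm) begins 54 mm behind the grasp point. The pads swing forward as they close: fully open they stand 13 mm farther back than shut.
Start: joints at [1.225, 0.576, 0.025, 1.437, -0.015, 1.129, -0.057], TCP at [0.175, -0.652, 0.231] pointing down, gripper open.
Joint ranges: [-2.76, 2.76], [-0.34, 2.15], [-1.52, 1.57], [0.19, 2.46], [-1.09, 4.23], [0.17, 1.99], [-2.82, 2.82]. Speed limits (rad/s): [2.22, 2.22, 3.01, 3.01, 3.14, 3.14, 3.14].

## Interface

Orientations are given as a rotation vector (axis times angle).
In Python, from station import robot gives the robot as it stands.
- The arm moves only by the tool drive_tool, never from a script. Its argument "motion" is a list of rows, each an object with "delta_pos": the shift along the tool's x, y, z in cm, a list of three; "angular": the turn, a rotation vector about the tool's x, y, z in degrees, a list of three. A call has 1 to 20 rows; each row is the pose to reach, as a shift and turn from the pose commanded when the call began, along the tool's axes at that moment; what a row does not reach only later rows make up. A row lasts 1/12 s, in which the tool goes at most 41.7 mm and 7.16 degrees, less where a joint would pass 70% of its speed; a pose out of reach is approached as far as the arm can. A call with a gripper value outside its range is refused whole. "fingers" is the finger opening in cm, from 0 to 8.54, set as the call begins (left out, the last holds). The fingers move at their own pace and stop on an object; the grip force is fixed at half the most. Time passes only in rows, so rows that repeat a pose let the fingers close. It gives the time, the measured TCP pose, the force and the opening at its end, in the units of the state.
- robot.state(): the state, without advancing time (a new reading comes with each control period).
- robot.grab_frame(name): name is "scene" or "top" or "wrist"; returns a dict with "frame" (400x640x3 uint8, red, green, blue), "camera_matrix" (3x3 intrinsics, pixels), "k1" (the pictures are not rectified: a ray, as slopes to the right and down, at radius r is drawn at 1 + k1 r^2 times it, then the intrinsics apply), "rvec" (rotation vector, rad) and "tvec" (3), from world to camera coordinates, as OpenCV has them. Camera axes: x right, y down, z forward; pixel columns grow to the right and rows downward; lengths in m; the calibration is good to about 2 mm. A picture is of the moment at which its call begins. There is no depth.
- robot.job_done(): hands the job in, once; it reports no verdict.
The state is a dict: "clock": time; "qpos": joint angles; "joint_velocities": joint speeds; "effort": joint torques, N m; "tool_pos": TCP position; "tool_rot": TCP orientation; "wrist_force": force on the tool from outside, world axes, zero at the start; "ft_torque": the same for the moment, N m; "opening": opening from 0.0 (shut) to 1.0 (fully open).
Only numpy, scipy, OpenCV 4.12 (cv2) and the standard library are available. Lean on these libraries where they do the work, as an engineer would, in place of code of your own. Each camera call takes 0.05 s, during which the arm holds its last target. There are 200 camera calls.

## Working session

There is one attempt and no reset: what is moved stays moved. The work goes in short steps, Python scripts to look and compute and a tool call to move; the robot and the scene stay as the last step left them, time stands still between calls to the robot, and variables do not carry over. Pictures are saved under pics/ and viewed, about 8 in all and at most 12, crops included, and the job is handed in when it is done.

Besides the shell and the picture viewer there is one more tool, called after ">>>" in YAML: its name, and indented under it one key for each argument. drive_tool: Moves the arm, as the interface text tells. Its arguments: {"type":"object","properties":{"motion":{"type":"array","items":{"type":"object","properties":{"delta_pos":{"type":"array","items":{"type":"number"}},"angular":{"type":"array","items":{"type":"number"}}}}},"fingers":{"type":"number"}},"required":["motion"]}

```bash
ls; mkdir -p pics; cat > h.py <<'E'
import numpy as np, cv2
from station import robot
from scipy.spatial.transform import Rotation as R
def grab(n,save=None):
    f=robot.grab_frame(n)
    if save: cv2.imwrite('pics/'+save,cv2.cvtColor(f['frame'],cv2.COLOR_RGB2BGR))
    return f
def ray(f,uv):
    K=np.array(f['camera_matrix']);k1=f['k1']
    d=cv2.undistortPoints(np.array(uv,float).reshape(-1,1,2),K,np.array([k1,0,0,0,0.])).reshape(-1,2)
    Rm=R.from_rotvec(np.ravel(f['rvec'])).as_matrix();t=np.ravel(f['tvec'])
    return -Rm.T@t,(np.c_[d,np.ones(len(d))])@Rm
def onz(f,uv,z):
    o,d=ray(f,uv); return o+d*((z-o[2])/d[:,2])[:,None]
def proj(f,P):
    return cv2.projectPoints(np.array(P,float).reshape(-1,1,3),np.ravel(f['rvec']).astype(float),np.ravel(f['tvec']).astype(float),np.array(f['camera_matrix']),np.array([f['k1'],0,0,0,0.]))[0].reshape(-1,2)
E
python3 - <<'E'
from h import *
for n in('scene','top'):
    f=grab(n,n+'0.png'); o,d=ray(f,[(320,200)]); print(n,o,d,f['camera_matrix'],f['k1'])
s=robot.state(); print(s,robot.grip_depth)
E
```

```text
pics
scene [ 1.11756162 -0.26857936  0.88211579] [[-0.55064515  0.24385788 -0.79844155]] [[377.45731174   0.         325.05758199]
 [  0.         377.45731174 200.93333826]
 [  0.           0.           1.        ]] -0.04353062220393555
top [0.48818934 0.01115967 1.02481875] [[ 0.07107091 -0.02605529 -0.99723871]] [[375.70701835   0.         322.90167876]
 [  0.         375.70701835 195.31725086]
 [  0.           0.           1.        ]] -0.08583359795207186
{'clock': 0.1, 'qpos': array([ 1.22520774,  0.57645299,  0.02486772,  1.43782826, -0.01500636,
        1.12899594, -0.05654547]), 'joint_velocities': array([ 0.00031682, -0.00197874,  0.00214043, -0.00268405,  0.00016018,
        0.00132111,  0.00085493]), 'effort': array([ 6.02410742e-03, -7.67299676e+01,  2.25786299e+00, -2.86601418e+01,
        1.59366435e-02,  8.55266961e-03, -6.27329655e-05]), 'tool_pos': array([ 0.1745878 , -0.65160932,  0.23052451]), 'tool_rot': array([-2.49167940e+00,  1.91201922e+00,  1.94410573e-03]), 'wrist_force': array([-0.33118003,  0.97271583,  0.35540871]), 'ft_torque': array([-0.01790192,  0.0495415 ,  0.02622084]), 'opening': 1.002688118097801} 0.0187
```

View pics/top0.png

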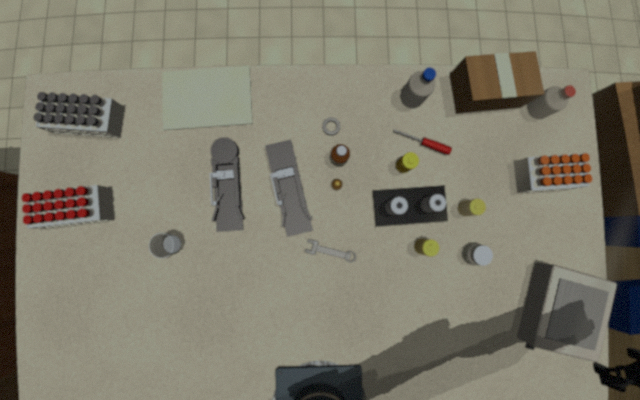

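View pics/scene0.png

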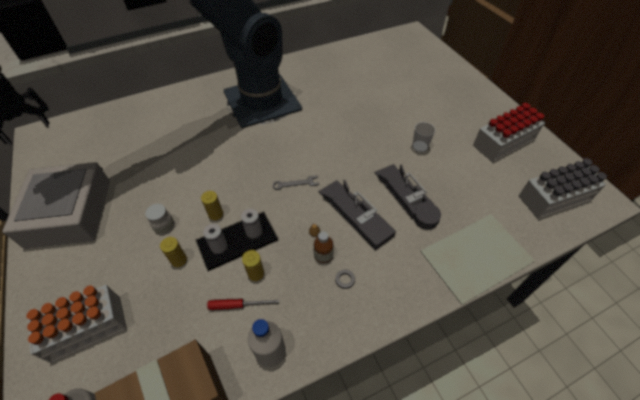

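Top view: the silver canisters stand on the black tray at about (398,205) and (434,203). Three yellow look-alikes sit at (408,161), (474,207) and (428,247), and I'll leave them alone. The round-ended dock is at (226,185) and the square-ended one at (288,187), both with mouths toward the robot (image bottom). I'll confirm this in an enlarged crop.

```bash
python3 - <<'E'
from h import *
im=cv2.imread('pics/top0.png')
c=cv2.resize(im[130:265,200:465],None,fx=3,fy=3,interpolation=cv2.INTER_CUBIC)
c=cv2.convertScaleAbs(c,alpha=1.4)
cv2.imwrite('pics/crop1.png',c)
E
```

```text
(no output)
```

View pics/crop1.png

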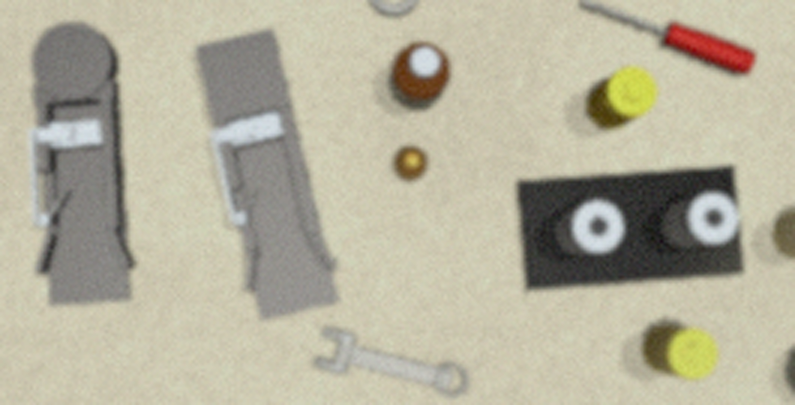

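```bash
python3 - <<'E'
from h import *
f=robot.grab_frame('top'); im=f['frame']
hsv=cv2.cvtColor(im,cv2.COLOR_RGB2HSV)
m=((hsv[...,1]<70)&(hsv[...,2]>150)).astype('uint8'); 
n,l,st,c=cv2.connectedComponentsWithStats(m[185:225,375:450])
for i in range(1,n):
    if st[i,4]>40:
        x,y,w,h,a=st[i]; uv=(x+375+(w-1)/2,y+185+(h-1)/2); print('top',uv,w,h,a,onz(f,[uv],.09), onz(f,[(x+374.5,uv[1]),(x+w+374.5,uv[1])],.09)[:,1])
m=cv2.inRange(im,(0,0,0),(55,55,55))
c=lambda p:(np.array(p,float)-1)/3+[200,130]
tr=onz(f,c([(518,182),(733,167),(742,270),(527,288)]),.014);print('tray',tr[:,:2],tr.mean(0))
v=(tr[1]+tr[2]-tr[0]-tr[3])/2;print(np.linalg.norm(v));v/=np.linalg.norm(v);print('nests',tr.mean(0)+.05*v,tr.mean(0)-.05*v)
for nm,p in(('round',[(50,304),(131,299)]),('square',[(263,319),(338,300)])):
    a=onz(f,c(p),.006);w=a[1]-a[0];L=np.linalg.norm(w);print(nm,a[:,:2],L,a.mean(0),'yaw',np.degrees(np.arctan2(w[0],-w[1])))
# far ends
for z in(.0,.006,.036): 
    a=onz(f,c([(197,46),(273,30)]),z);print('sq end',z,np.linalg.norm(a[1]-a[0]),a.mean(0)); print('rnd end',onz(f,c([(73,22)]),z),onz(f,c([(33,58),(113,58)]),z))
s=cv2.imread('pics/scene0.png')
cv2.imwrite('pics/crop2.png',cv2.convertScaleAbs(cv2.resize(s[120:270,190:460],None,fx=2.9,fy=2.9,interpolation=cv2.INTER_CUBIC),alpha=1.4))
E
```

```text
top (np.float64(437.5), np.float64(202.5)) 14 14 98 [[ 0.54300166 -0.31157683  0.09      ]] [-0.29335088 -0.3298822 ]
top (np.float64(399.0), np.float64(205.0)) 15 15 116 [[ 0.53858238 -0.21197535  0.09      ]] [-0.19285075 -0.23116601]
tray [[ 0.58401353 -0.15812811]
 [ 0.594573   -0.35847612]
 [ 0.49978601 -0.36252633]
 [ 0.48802747 -0.16336181]] [ 0.5416     -0.26062309  0.014     ]
0.20006771200344042
nests [ 0.54438881 -0.31054526  0.014     ] [ 0.53881119 -0.21070093  0.014     ]
round [[0.48190271 0.2659022 ]
 [0.4851804  0.19284973]] 0.07312596615605137 [0.48354155 0.22937596 0.006     ] yaw 2.569002635984736
square [[0.46512193 0.07449709]
 [0.48082751 0.00683593]] 0.06946004652053887 [0.47297472 0.04066651 0.006     ] yaw 13.068133660309046
sq end 0.0 0.07156985078201376 [0.72335104 0.09756011 0.        ]
rnd end [[0.74105531 0.24734955 0.        ]] [[0.70791577 0.28413208 0.        ]
 [0.70649015 0.2101109  0.        ]]
sq end 0.006 0.07115083121820777 [0.72197424 0.09705426 0.006     ]
rnd end [[0.73957486 0.24596673 0.006     ]] [[0.70662934 0.28253391 0.006     ]
 [0.70521207 0.2089461  0.006     ]]
sq end 0.036 0.06905573339917792 [0.71509024 0.09452502 0.036     ]
rnd end [[0.73217259 0.23905264 0.036     ]] [[0.70019718 0.27454306 0.036     ]
 [0.69882165 0.2031221  0.036     ]]
```

View pics/crop2.png

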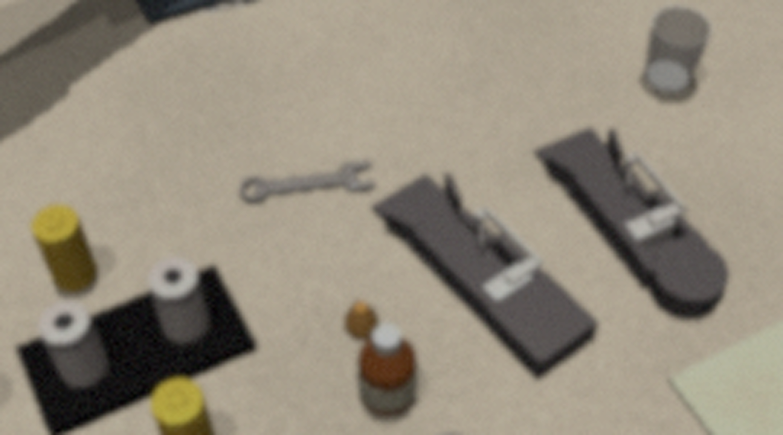

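The crop confirms it. Two silver canisters stand in the black tray, the yellow ones stand outside it, and the round and square dock ends are clearly told apart. The tray and dock sizes fit: 200 mm, about 72 mm wide and 252 mm long. Next I work out the first move.

```bash
cat >> h.py <<'E'
def yaw(s): 
    x=R.from_rotvec(s['tool_rot']).as_matrix()[:,0]; return np.degrees(np.arctan2(x[1],x[0]))
def rel(p,yawdeg=None,s=None):
    s=s or robot.state(); M=R.from_rotvec(s['tool_rot']).as_matrix()
    d=M.T@(np.array(p)-s['tool_pos'])*100
    if yawdeg is None: a=np.zeros(3)
    else:
        y=np.radians(yawdeg); x=np.array([np.cos(y),np.sin(y),0]); z=np.array([0,0,-1.]); T=np.c_[x,np.cross(z,x),z]
        a=np.degrees(R.from_matrix(M.T@T).as_rotvec())
    print('delta',np.round(d,2),'ang',np.round(a,2),'yaw now',round(yaw(s),2))
E
python3 - <<'E'
from h import *
print(R.from_rotvec(robot.state()['tool_rot']).as_matrix().round(3))
rel((.539,-.212,.22),-87); rel((.539,-.212,.12),-87)
E
```

```text
[[ 0.259 -0.966 -0.   ]
 [-0.966 -0.259  0.001]
 [-0.001  0.    -1.   ]]
delta [-33.03 -46.57   1.11] ang [1.0e-02 7.0e-02 1.2e+01] yaw now -75.0
delta [-33.02 -46.57  11.11] ang [1.0e-02 7.0e-02 1.2e+01] yaw now -75.0
```

>>> drive_tool:
  motion:
    - {"delta_pos": [-33,-46.6,1.1],"angular": [0,0,12]}
    - {"delta_pos": [-33,-46.6,1.1],"angular": [0,0,12]}
    - {"delta_pos": [-33,-46.6,1.1],"angular": [0,0,12]}
    - {"delta_pos": [-33,-46.6,1.1],"angular": [0,0,12]}
    - {"delta_pos": [-33,-46.6,1.1],"angular": [0,0,12]}
    - {"delta_pos": [-33,-46.6,1.1],"angular": [0,0,12]}
    - {"delta_pos": [-33,-46.6,1.1],"angular": [0,0,12]}
    - {"delta_pos": [-33,-46.6,1.1],"angular": [0,0,12]}
    - {"delta_pos": [-33,-46.6,1.1],"angular": [0,0,12]}
    - {"delta_pos": [-33,-46.6,1.1],"angular": [0,0,12]}
    - {"delta_pos": [-33,-46.6,1.1],"angular": [0,0,12]}
    - {"delta_pos": [-33,-46.6,1.1],"angular": [0,0,12]}
    - {"delta_pos": [-33,-46.6,1.1],"angular": [0,0,12]}
    - {"delta_pos": [-33,-46.6,1.1],"angular": [0,0,12]}
    - {"delta_pos": [-33,-46.6,1.1],"angular": [0,0,12]}
    - {"delta_pos": [-33,-46.6,1.1],"angular": [0,0,12]}
    - {"delta_pos": [-33,-46.6,1.1],"angular": [0,0,12]}
    - {"delta_pos": [-33,-46.6,1.1],"angular": [0,0,12]}
  fingers: 7

```text
clock: 1.65
tool_pos: [0.5384, -0.2142, 0.2202]
tool_rot: [2.276, -2.164, -0.0]
wrist_force: [0.2, 0.1, -0.5]
opening: 0.819
```

```bash
python3 - <<'E'
from h import *
s=robot.state(); print(s['clock'],s['tool_pos'],yaw(s),s['opening'],s['wrist_force'])
f=grab('wrist','w1.png'); print(proj(f,[(.5386,-.212,.09),(.543,-.3116,.09)]))
rel((.539,-.212,.12),-87); rel((.539,-.212,.05),-87)
E
```

```text
1.65 [ 0.53836302 -0.21421311  0.22022691] -87.12916039009677 0.8185474373469821 [ 0.17119388  0.13925619 -0.46376027]
[[317.62149225 190.06466443]
 [443.77866565 190.9364045 ]]
delta [-0.23 -0.07 10.03] ang [ 0.03 -0.03 -0.15] yaw now -87.15
delta [-0.23 -0.08 17.03] ang [ 0.03 -0.03 -0.15] yaw now -87.15
```

View pics/w1.png

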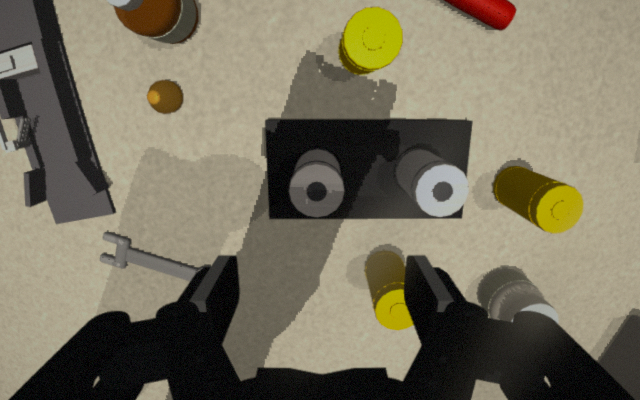

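The wrist view shows the two canister tops at (317,190) and (441,190), against predictions of (317.6,190) and (443.8,191). They agree, so I descend on the left one.

>>> drive_tool:
  motion:
    - {"delta_pos": [0,0,4]}
    - {"delta_pos": [0,0,8]}
    - {"delta_pos": [0,0,11]}
    - {"delta_pos": [0,0,13.5]}
    - {"delta_pos": [0,0,15.5]}
    - {"delta_pos": [0,0,17]}
    - {"delta_pos": [0,0,17]}
    - {"delta_pos": [0,0,17]}

```text
validation failed for argument at $.mo...
```

>>> drive_tool:
  motion:
    - {"delta_pos": [0,0,0]}
    - {"delta_pos": [0,0,0]}
    - {"delta_pos": [0,0,0]}
    - {"delta_pos": [0,0,0]}
    - {"delta_pos": [0,0,0]}
    - {"delta_pos": [0,0,0]}
    - {"delta_pos": [0,0,0]}
    - {"delta_pos": [0,0,0]}
  fingers: 3

```text
validation failed for argument at $.mo...
```

>>> drive_tool:
  motion:
    - {"delta_pos": [0,0,4],"angular": [0,0,0]}
    - {"delta_pos": [0,0,8],"angular": [0,0,0]}
    - {"delta_pos": [0,0,11],"angular": [0,0,0]}
    - {"delta_pos": [0,0,13.5],"angular": [0,0,0]}
    - {"delta_pos": [0,0,15.5],"angular": [0,0,0]}
    - {"delta_pos": [0,0,17],"angular": [0,0,0]}
    - {"delta_pos": [0,0,17],"angular": [0,0,0]}
    - {"delta_pos": [0,0,17],"angular": [0,0,0]}

```text
clock: 2.37
tool_pos: [0.5386, -0.2136, 0.0501]
tool_rot: [2.276, -2.164, -0.002]
wrist_force: [0.6, 0.1, -0.1]
opening: 0.819
```

>>> drive_tool:
  motion:
    - {"delta_pos": [0,0,0],"angular": [0,0,0]}
    - {"delta_pos": [0,0,0],"angular": [0,0,0]}
    - {"delta_pos": [0,0,0],"angular": [0,0,0]}
    - {"delta_pos": [0,0,0],"angular": [0,0,0]}
    - {"delta_pos": [0,0,0],"angular": [0,0,0]}
    - {"delta_pos": [0,0,0],"angular": [0,0,0]}
    - {"delta_pos": [0,0,0],"angular": [0,0,0]}
    - {"delta_pos": [0,0,0],"angular": [0,0,0]}
  fingers: 3

```text
clock: 3.03
tool_pos: [0.5403, -0.2129, 0.0519]
tool_rot: [-2.278, 2.162, -0.004]
wrist_force: [-1.0, 0.4, 6.3]
opening: 0.507
```

>>> drive_tool:
  motion:
    - {"delta_pos": [0,0,-1],"angular": [0,0,0]}
    - {"delta_pos": [0,0,-2],"angular": [0,0,0]}
    - {"delta_pos": [0,0,-3.5],"angular": [0,0,0]}
    - {"delta_pos": [0,0,-5],"angular": [0,0,0]}
    - {"delta_pos": [0,0,-5],"angular": [0,0,0]}
    - {"delta_pos": [0,0,-5],"angular": [0,0,0]}
    - {"delta_pos": [0,0,-5],"angular": [0,0,0]}
    - {"delta_pos": [0,0,-5],"angular": [0,0,0]}
    - {"delta_pos": [0,0,-5],"angular": [0,0,0]}
    - {"delta_pos": [0,0,-5],"angular": [0,0,0]}

```text
clock: 3.87
tool_pos: [0.5391, -0.2125, 0.0997]
tool_rot: [2.278, -2.162, -0.002]
wrist_force: [-0.6, 0.1, -2.1]
opening: 0.507
```

```bash
python3 - <<'E'
from h import *
for i in range(3):
    s=robot.state(); print(s['clock'],s['tool_pos'],yaw(s),s['opening'],s['wrist_force']); robot.grab_frame('wrist')
for y in(-87,-77.3):
  rel((.5095,.2308,.10),-87); rel((.4984,.0464,.10),-77.3)
E
```

```text
3.8667 [ 0.53905109 -0.21251858  0.0996657 ] -86.99924933393615 0.5073016782362307 [-0.58566467  0.12060205 -2.1174456 ]
3.9167 [ 0.53916222 -0.21253858  0.09974934] -87.00335401772354 0.5087629885692048 [ 0.02459749  0.62903962 -1.42984575]
3.9667 [ 0.53919799 -0.21257736  0.0998414 ] -87.00180406704742 0.5035757314074887 [-1.242758    0.21142108 -2.35896111]
delta [-44.43   0.65   0.  ] ang [ 0.03  0.01 -0.  ] yaw now -87.0
delta [-26.08   2.73   0.  ] ang [ 0.03  0.02 -9.7 ] yaw now -87.0
delta [-44.43   0.65   0.  ] ang [ 0.03  0.01 -0.  ] yaw now -87.0
delta [-26.08   2.73   0.  ] ang [ 0.03  0.02 -9.7 ] yaw now -87.0
```

About 2 N, so this is the light one (1.7–1.9 N expected) and it goes to the square dock.

>>> drive_tool:
  motion:
    - {"delta_pos": [-3,0.3,0],"angular": [0,0,-1]}
    - {"delta_pos": [-6,0.6,0],"angular": [0,0,-2]}
    - {"delta_pos": [-9,0.9,0],"angular": [0,0,-3]}
    - {"delta_pos": [-12,1.2,0],"angular": [0,0,-4.5]}
    - {"delta_pos": [-15,1.5,0],"angular": [0,0,-6]}
    - {"delta_pos": [-18,1.9,0],"angular": [0,0,-7.5]}
    - {"delta_pos": [-21,2.2,0],"angular": [0,0,-8.5]}
    - {"delta_pos": [-24,2.5,0],"angular": [0,0,-9.7]}
    - {"delta_pos": [-26.1,2.7,0],"angular": [0,0,-9.7]}
    - {"delta_pos": [-26.1,2.7,0],"angular": [0,0,-9.7]}
    - {"delta_pos": [-26.1,2.7,0],"angular": [0,0,-9.7]}
    - {"delta_pos": [-26.1,2.7,0],"angular": [0,0,-9.7]}

```text
clock: 5.02
tool_pos: [0.4989, 0.046, 0.1003]
tool_rot: [2.453, -1.962, 0.001]
wrist_force: [0.6, -0.3, -1.7]
opening: 0.504
```

```bash
python3 - <<'E'
from h import *
s=robot.state(); print(s['clock'],s['tool_pos'],yaw(s),s['opening'],s['wrist_force'])
f=grab('wrist','w2.png')
import pickle; pickle.dump(f,open('w2.pkl','wb'))
E
```

```text
5.0167 [0.49889798 0.04598349 0.10025351] -77.31380852017614 0.5043059920561598 [ 0.62387601 -0.34215134 -1.72120532]
```

View pics/w2.png

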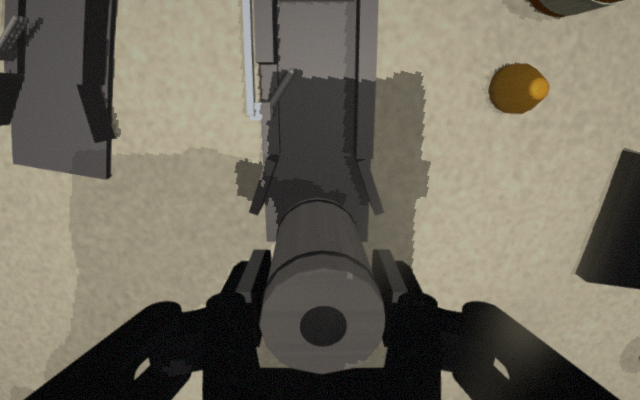

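```bash
python3 - <<'E'
from h import *
import pickle; f=pickle.load(open('w2.pkl','rb'))
g=cv2.GaussianBlur(cv2.cvtColor(f['frame'],cv2.COLOR_RGB2GRAY),(1,7),0).astype(int)
for r in(20,140): print(r,list(zip(range(258,386),g[r,258:386]))[::1] if 0 else ' '.join(map(str,g[r,258:386])))
th=np.radians(12.7);u=np.array([np.cos(th),np.sin(th)]);v=np.array([-u[1],u[0]]);m=np.array([.4984,.0464])
for z in(.006,.03,.036):
  for y in(.036,.024,-.024,-.036):
    print(z,y,[proj(f,[np.r_[m+a*u+y*v,z]])[0].round(1).tolist() for a in(.045,.09)])
print(ray(f,[(0,0)])[0])
for uv in((258,213),(379,213),(272,240),(367,240)): print(uv,onz(f,[uv],.006)[0],onz(f,[uv],.036)[0])
E
```

```text
20 107 107 106 107 107 108 107 108 107 108 108 108 108 103 64 35 26 28 34 63 103 109 110 108 109 110 109 109 111 110 109 109 111 110 110 111 110 110 111 111 110 110 112 110 110 111 111 111 110 111 112 113 110 111 112 111 110 112 112 112 111 111 112 112 112 112 112 111 111 111 112 111 112 111 110 113 111 111 112 112 112 111 112 112 110 112 111 110 104 96 95 94 94 94 95 93 93 88 40 25 28 53 107 112 110 110 112 110 110 110 109 110 110 108 111 111 111 110 111 123 153 167 169 168 167 166 165 165
140 173 170 170 164 128 112 116 117 105 82 65 57 56 57 54 55 56 57 56 56 53 37 44 56 56 55 55 57 57 58 56 55 58 56 56 57 56 56 57 57 56 58 56 59 57 57 57 57 59 57 57 58 59 58 59 58 58 58 58 58 57 58 59 58 57 58 58 57 59 58 58 60 58 59 59 58 58 60 58 60 58 59 59 59 58 58 53 43 41 41 43 42 41 43 40 34 28 27 37 53 58 60 60 58 60 60 60 60 61 59 61 60 61 61 63 77 98 104 105 104 102 103 103 101 102 100 102 104
0.006 0.036 [[264.4, 138.8], [261.7, 66.7]]
0.006 0.024 [[282.7, 138.7], [280.9, 66.6]]
0.006 -0.024 [[356.2, 138.7], [357.9, 66.5]]
0.006 -0.036 [[374.5, 138.8], [377.1, 66.7]]
0.03 0.036 [[258.3, 143.6], [254.9, 63.6]]
0.03 0.024 [[278.5, 143.6], [276.3, 63.4]]
0.03 -0.024 [[360.0, 143.6], [362.1, 63.4]]
0.03 -0.036 [[380.3, 143.6], [383.5, 63.6]]
0.036 0.036 [[256.5, 145.0], [253.0, 62.7]]
0.036 0.024 [[277.4, 144.9], [275.0, 62.5]]
0.036 -0.024 [[361.1, 144.9], [363.3, 62.4]]
0.036 -0.036 [[382.0, 145.0], [385.3, 62.7]]
[0.56982858 0.06145623 0.24194291]
(258, 213) [0.48300076 0.08667939 0.006     ] [0.49404086 0.08347228 0.036     ]
(379, 213) [0.50144873 0.0048353  0.006     ] [0.51014319 0.01203462 0.036     ]
(272, 240) [0.46526767 0.0735333  0.006     ] [0.47856253 0.07199771 0.036     ]
(367, 240) [0.4800854  0.00779087 0.006     ] [0.4914962  0.01461439 0.036     ]
```

```bash
python3 - <<'E'
from h import *
import pickle; f=pickle.load(open('w2.pkl','rb'))
p=np.array([.4989,.046]);s=robot.state();M=R.from_rotvec(s['tool_rot']).as_matrix()
x=M[:,0][:2]
print(proj(f,[np.r_[p,.139],np.r_[p+.022*x,.139],np.r_[p-.022*x,.139]]).round(1))
g=cv2.cvtColor(f['frame'],cv2.COLOR_RGB2GRAY).astype(int)
print(' '.join(map(str,g[325,250:400])))
E
```

```text
[[319.5 320.7]
 [385.  320.4]
 [254.  320.2]]
12 2 5 8 10 3 8 10 18 49 76 83 84 84 84 82 84 80 82 82 84 84 84 82 82 82 83 86 81 82 83 81 84 87 81 84 84 84 82 82 82 86 83 83 80 84 84 81 81 77 41 27 34 31 31 29 27 35 33 34 32 31 33 29 28 27 34 29 29 36 35 33 26 30 33 26 33 28 35 31 36 37 31 35 31 33 27 33 31 32 31 33 27 34 34 33 51 70 83 83 84 83 81 82 81 84 83 86 84 86 83 82 85 83 79 82 84 82 83 81 83 82 85 84 84 79 82 83 83 82 87 82 81 79 63 27 8 15 17 0 13 18 13 14 20 6 7 14 13 4
```

>>> drive_tool:
  motion:
    - {"delta_pos": [-0.2,0,1],"angular": [0,0,0]}
    - {"delta_pos": [-0.2,0,2],"angular": [0,0,0]}
    - {"delta_pos": [-0.2,0,3],"angular": [0,0,0]}
    - {"delta_pos": [-0.2,0,3.8],"angular": [0,0,0]}
    - {"delta_pos": [-0.2,0,4.4],"angular": [0,0,0]}
    - {"delta_pos": [-0.2,0,4.6],"angular": [0,0,0]}
    - {"delta_pos": [-0.2,0,4.7],"angular": [0,0,0]}
    - {"delta_pos": [-0.2,0,4.8],"angular": [0,0,0]}
    - {"delta_pos": [-0.2,0,4.8],"angular": [0,0,0]}
    - {"delta_pos": [-0.2,0,4.8],"angular": [0,0,0]}

```text
clock: 5.9
tool_pos: [0.4986, 0.0486, 0.0526]
tool_rot: [-2.453, 1.962, -0.001]
wrist_force: [-0.0, 0.5, -2.6]
opening: 0.504
```

>>> drive_tool:
  motion:
    - {"delta_pos": [0,0,0.05],"angular": [0,0,0]}
    - {"delta_pos": [0,0,0.1],"angular": [0,0,0]}
    - {"delta_pos": [0,0,0.15],"angular": [0,0,0]}
    - {"delta_pos": [0,0,0.15],"angular": [0,0,0]}
    - {"delta_pos": [0,0,0.15],"angular": [0,0,0]}

```text
clock: 6.32
tool_pos: [0.4989, 0.0487, 0.0518]
tool_rot: [-2.453, 1.961, -0.002]
wrist_force: [-1.8, 0.5, 10.5]
opening: 0.51
```

>>> drive_tool:
  motion:
    - {"delta_pos": [0,0,-0.1],"angular": [0,0,0]}
    - {"delta_pos": [0,-0.5,-0.1],"angular": [0,0,0]}
    - {"delta_pos": [0,-1,-0.1],"angular": [0,0,0]}
    - {"delta_pos": [0,-1.5,-0.1],"angular": [0,0,0]}
    - {"delta_pos": [0,-2,-0.1],"angular": [0,0,0]}
    - {"delta_pos": [0,-2.5,-0.1],"angular": [0,0,0]}
    - {"delta_pos": [0,-3,-0.1],"angular": [0,0,0]}
    - {"delta_pos": [0,-3,-0.1],"angular": [0,0,0]}

```text
clock: 6.98
tool_pos: [0.5291, 0.0555, 0.0519]
tool_rot: [-2.453, 1.961, -0.001]
wrist_force: [-0.3, -0.6, 4.4]
opening: 0.507
```

>>> drive_tool:
  motion:
    - {"delta_pos": [0,-0.3,-0.05],"angular": [0,0,0]}
    - {"delta_pos": [0,-0.6,-0.05],"angular": [0,0,0]}
    - {"delta_pos": [0,-0.9,-0.05],"angular": [0,0,0]}
    - {"delta_pos": [0,-1.2,-0.05],"angular": [0,0,0]}
    - {"delta_pos": [0,-1.5,-0.05],"angular": [0,0,0]}
    - {"delta_pos": [0,-1.5,-0.05],"angular": [0,0,0]}

```text
clock: 7.48
tool_pos: [0.543, 0.0587, 0.0522]
tool_rot: [-2.453, 1.962, -0.001]
wrist_force: [-0.3, 0.3, -2.2]
opening: 0.503
```

>>> drive_tool:
  motion:
    - {"delta_pos": [0,-0.2,0.03],"angular": [0,0,0]}
    - {"delta_pos": [0,-0.4,0.03],"angular": [0,0,0]}
    - {"delta_pos": [0,-0.6,0.03],"angular": [0,0,0]}
    - {"delta_pos": [0,-0.8,0.03],"angular": [0,0,0]}
    - {"delta_pos": [0,-1,0.03],"angular": [0,0,0]}
    - {"delta_pos": [0,-1.2,0.03],"angular": [0,0,0]}

```text
clock: 7.98
tool_pos: [0.5541, 0.0611, 0.052]
tool_rot: [2.453, -1.962, -0.0]
wrist_force: [0.3, -1.4, -0.7]
opening: 0.508
```

>>> drive_tool:
  motion:
    - {"delta_pos": [0,-0.2,0],"angular": [0,0,0]}
    - {"delta_pos": [0,-0.4,0],"angular": [0,0,0]}
    - {"delta_pos": [0,-0.6,0],"angular": [0,0,0]}
    - {"delta_pos": [0,-0.8,0],"angular": [0,0,0]}
    - {"delta_pos": [0,-1,0],"angular": [0,0,0]}

```text
clock: 8.4
tool_pos: [0.5627, 0.0628, 0.052]
tool_rot: [2.452, -1.961, -0.002]
wrist_force: [-8.0, -2.1, 8.7]
opening: 0.508
```

>>> drive_tool:
  motion:
    - {"delta_pos": [0,-0.1,-0.05],"angular": [0,0,0]}
    - {"delta_pos": [0,-0.2,-0.05],"angular": [0,0,0]}
    - {"delta_pos": [0,-0.3,-0.05],"angular": [0,0,0]}
    - {"delta_pos": [0,-0.4,-0.05],"angular": [0,0,0]}
    - {"delta_pos": [0,-0.5,-0.05],"angular": [0,0,0]}

```text
clock: 8.82
tool_pos: [0.5683, 0.0638, 0.0522]
tool_rot: [2.452, -1.962, -0.0]
wrist_force: [-3.5, -4.1, -2.2]
opening: 0.504
```

>>> drive_tool:
  motion:
    - {"delta_pos": [0,-0.1,0.02],"angular": [0,0,0]}
    - {"delta_pos": [0,-0.2,0.02],"angular": [0,0,0]}
    - {"delta_pos": [0,-0.3,0.02],"angular": [0,0,0]}
    - {"delta_pos": [0,-0.4,0.02],"angular": [0,0,0]}
    - {"delta_pos": [0,-0.5,0.02],"angular": [0,0,0]}
    - {"delta_pos": [0,-0.6,0.02],"angular": [0,0,0]}

```text
clock: 9.32
tool_pos: [0.5744, 0.065, 0.0521]
tool_rot: [2.452, -1.962, 0.0]
wrist_force: [-1.8, -5.3, -2.1]
opening: 0.508
```

>>> drive_tool:
  motion:
    - {"delta_pos": [0,-0.1,0],"angular": [0,0,0]}
    - {"delta_pos": [0,-0.2,0],"angular": [0,0,0]}
    - {"delta_pos": [0,-0.3,0],"angular": [0,0,0]}
    - {"delta_pos": [0,-0.4,0],"angular": [0,0,0]}

```text
clock: 9.65
tool_pos: [0.5781, 0.0654, 0.0521]
tool_rot: [2.452, -1.962, 0.0]
wrist_force: [-3.5, -6.1, -0.7]
opening: 0.509
```

>>> drive_tool:
  motion:
    - {"delta_pos": [0,-0.15,0],"angular": [0,0,0]}
    - {"delta_pos": [0,-0.3,0],"angular": [0,0,0]}
    - {"delta_pos": [0,-0.45,0],"angular": [0,0,0]}
    - {"delta_pos": [0,-0.6,0],"angular": [0,0,0]}

```text
clock: 9.98
tool_pos: [0.5841, 0.0666, 0.0521]
tool_rot: [2.452, -1.962, 0.001]
wrist_force: [-3.2, -6.4, -1.5]
opening: 0.509
```

>>> drive_tool:
  motion:
    - {"delta_pos": [0,-0.1,0],"angular": [0,0,0]}
    - {"delta_pos": [0,-0.2,0],"angular": [0,0,0]}
    - {"delta_pos": [0,-0.3,0],"angular": [0,0,0]}
    - {"delta_pos": [0,-0.4,0],"angular": [0,0,0]}

```text
clock: 10.32
tool_pos: [0.5883, 0.0677, 0.0522]
tool_rot: [2.452, -1.962, 0.001]
wrist_force: [-2.3, -5.5, -2.0]
opening: 0.507
```

>>> drive_tool:
  motion:
    - {"delta_pos": [0,-0.1,0],"angular": [0,0,0]}
    - {"delta_pos": [0,-0.2,0],"angular": [0,0,0]}
    - {"delta_pos": [0,-0.3,0],"angular": [0,0,0]}
    - {"delta_pos": [0,-0.4,0],"angular": [0,0,0]}

```text
clock: 10.65
tool_pos: [0.5934, 0.0689, 0.0525]
tool_rot: [-2.452, 1.962, -0.003]
wrist_force: [0.5, -5.1, -2.1]
opening: 0.509
```

>>> drive_tool:
  motion:
    - {"delta_pos": [0,-0.1,0],"angular": [0,0,0]}
    - {"delta_pos": [0,-0.2,0],"angular": [0,0,0]}
    - {"delta_pos": [0,-0.25,0],"angular": [0,0,0]}

```text
clock: 10.9
tool_pos: [0.5953, 0.07, 0.0524]
tool_rot: [-2.453, 1.962, -0.002]
wrist_force: [1.3, -4.5, -1.8]
opening: 0.514
```

>>> drive_tool:
  motion:
    - {"delta_pos": [0,-0.1,0],"angular": [0,0,0]}
    - {"delta_pos": [0,-0.2,0],"angular": [0,0,0]}
    - {"delta_pos": [0,-0.2,0],"angular": [0,0,0]}

```text
clock: 11.15
tool_pos: [0.5971, 0.0707, 0.0524]
tool_rot: [-2.453, 1.962, -0.001]
wrist_force: [2.3, -4.5, -2.3]
opening: 0.505
```

>>> drive_tool:
  motion:
    - {"delta_pos": [0,-0.1,0],"angular": [0,0,0]}
    - {"delta_pos": [0,-0.2,0],"angular": [0,0,0]}
    - {"delta_pos": [0,-0.2,0],"angular": [0,0,0]}

```text
clock: 11.4
tool_pos: [0.5989, 0.0711, 0.0524]
tool_rot: [-2.453, 1.962, -0.001]
wrist_force: [2.2, -4.8, -2.0]
opening: 0.505
```

>>> drive_tool:
  motion:
    - {"delta_pos": [0,-0.1,0],"angular": [0,0,0]}
    - {"delta_pos": [0,-0.2,0],"angular": [0,0,0]}
    - {"delta_pos": [0,-0.2,0],"angular": [0,0,0]}

```text
clock: 11.65
tool_pos: [0.6007, 0.0716, 0.0523]
tool_rot: [-2.453, 1.962, -0.001]
wrist_force: [2.1, -5.1, -1.9]
opening: 0.503
```

>>> drive_tool:
  motion:
    - {"delta_pos": [0,-0.1,0],"angular": [0,0,0]}
    - {"delta_pos": [0,-0.2,0],"angular": [0,0,0]}
    - {"delta_pos": [0,-0.2,0],"angular": [0,0,0]}

```text
clock: 11.9
tool_pos: [0.603, 0.0722, 0.0525]
tool_rot: [-2.453, 1.961, -0.001]
wrist_force: [2.8, -4.0, -2.7]
opening: 0.512
```

>>> drive_tool:
  motion:
    - {"delta_pos": [0,-0.1,0],"angular": [0,0,0]}
    - {"delta_pos": [0,-0.2,0],"angular": [0,0,0]}
    - {"delta_pos": [0,-0.2,0],"angular": [0,0,0]}

```text
clock: 12.15
tool_pos: [0.6042, 0.0726, 0.0523]
tool_rot: [2.454, -1.962, -0.001]
wrist_force: [0.6, -4.4, -2.1]
opening: 0.509
```

>>> drive_tool:
  motion:
    - {"delta_pos": [0,-0.1,0],"angular": [0,0,0]}
    - {"delta_pos": [0,-0.1,0],"angular": [0,0,0]}

```text
clock: 12.32
tool_pos: [0.6047, 0.0727, 0.0521]
tool_rot: [2.453, -1.962, -0.001]
wrist_force: [-0.8, -3.6, -0.9]
opening: 0.508
```

>>> drive_tool:
  motion:
    - {"delta_pos": [0,-0.1,0],"angular": [0,0,0]}
    - {"delta_pos": [0,-0.1,0],"angular": [0,0,0]}

```text
clock: 12.48
tool_pos: [0.6053, 0.0728, 0.0521]
tool_rot: [2.452, -1.961, -0.002]
wrist_force: [-1.6, -4.3, 0.3]
opening: 0.51
```

>>> drive_tool:
  motion:
    - {"delta_pos": [0,-0.1,0],"angular": [0,0,0]}
    - {"delta_pos": [0,-0.2,0],"angular": [0,0,0]}
    - {"delta_pos": [0,-0.2,0],"angular": [0,0,0]}

```text
clock: 12.73
tool_pos: [0.6057, 0.0729, 0.0521]
tool_rot: [2.451, -1.96, -0.005]
wrist_force: [-7.9, -4.8, 5.5]
opening: 0.507
```

Stop felt (x force goes to −8 N and motion stalls). I'll look at the catch.

```bash
python3 - <<'E'
from h import *
s=robot.state(); print(s['wrist_force'],s['tool_pos'],s['ft_torque'])
a=grab('wrist')['frame'][:,120:520]; b=grab('scene')['frame'][140:260,330:450]
im=np.hstack([cv2.resize(b,(400,400),interpolation=cv2.INTER_CUBIC),a])
cv2.imwrite('pics/c3.png',cv2.convertScaleAbs(im[...,::-1],alpha=1.4))
E
```

```text
[-7.89125344 -4.82571199  5.47904096] [0.60569587 0.07288899 0.05206988] [-1.35858662  1.813682    0.02788224]
```

View pics/c3.png

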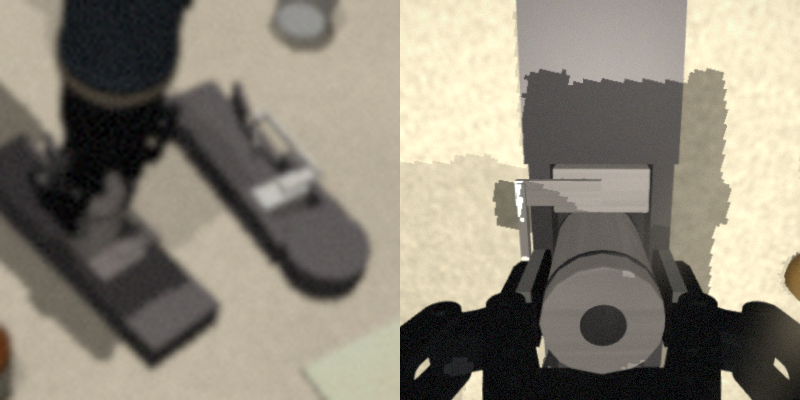

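>>> drive_tool:
  motion:
    - {"delta_pos": [0,0.05,-0.05],"angular": [0,0,0]}
    - {"delta_pos": [0,0.05,-0.05],"angular": [0,0,0]}
    - {"delta_pos": [0,0.05,-0.05],"angular": [0,0,0]}
    - {"delta_pos": [0,0.05,-0.05],"angular": [0,0,0]}
    - {"delta_pos": [0,0.05,-0.05],"angular": [0,0,0]}
    - {"delta_pos": [0,0.05,-0.05],"angular": [0,0,0]}
  fingers: 7

```text
clock: 13.33
tool_pos: [0.6078, 0.0735, 0.0528]
tool_rot: [-2.453, 1.962, -0.0]
wrist_force: [-0.2, 0.4, 0.4]
opening: 0.816
```

>>> drive_tool:
  motion:
    - {"delta_pos": [0,0,-1],"angular": [0,0,0]}
    - {"delta_pos": [0,0,-3],"angular": [0,0,0]}
    - {"delta_pos": [0,0,-6],"angular": [0,0,0]}
    - {"delta_pos": [0,0,-10],"angular": [0,0,0]}
    - {"delta_pos": [0,4,-10],"angular": [0,0,0]}
    - {"delta_pos": [0,8,-10],"angular": [0,0,0]}
    - {"delta_pos": [0,10,-10],"angular": [0,0,0]}
    - {"delta_pos": [0,10,-10],"angular": [0,0,0]}

```text
clock: 14.0
tool_pos: [0.5056, 0.0497, 0.1539]
tool_rot: [2.451, -1.962, -0.002]
wrist_force: [-0.4, -0.5, -0.3]
opening: 0.82
```

```bash
python3 - <<'E'
from h import *
s=robot.state(); print(s['wrist_force'],s['tool_pos'],s['clock'])
f=grab('wrist','w4.png'); import pickle; pickle.dump(f,open('w4.pkl','wb'))
p=proj(f,[(.6057,.0729,.03)])[0]; print(p)
a=f['frame']; b=grab('scene')['frame'][140:260,330:450]
y0=int(max(0,min(200,p[1]-100)));x0=int(max(0,p[0]-100))
im=np.hstack([cv2.resize(b,(400,400),interpolation=cv2.INTER_CUBIC),cv2.resize(a[y0:y0+200,x0:x0+200],(400,400),interpolation=cv2.INTER_CUBIC)])
print(x0,y0);cv2.imwrite('pics/c4.png',cv2.convertScaleAbs(im[...,::-1],alpha=1.4))
E
```

```text
[-0.41017569 -0.51116672 -0.32790355] [0.50559809 0.0497407  0.1538928 ] 14.0
[319.35817695  49.42558929]
219 0
```

View pics/c4.png

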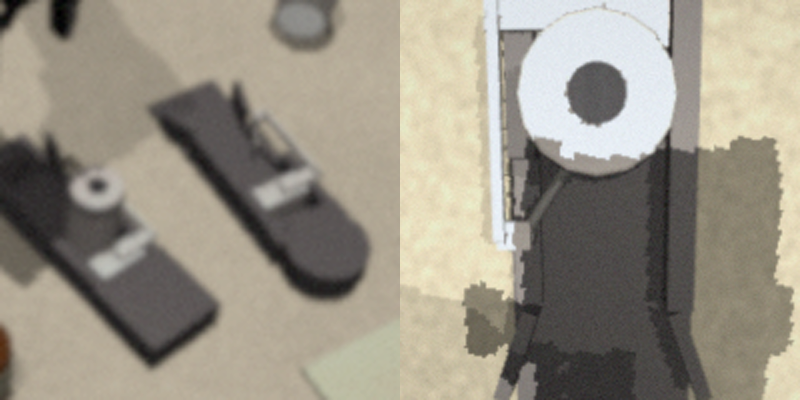

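The square catch blade lies diagonally across the lane behind the can (crop (520,220) to (560,180)), at the same angle as when at rest, so it is shut. Now the second canister.

```bash
python3 - <<'E'
from h import *
rel((.543,-.3115,.154),-87)
E
```

```text
delta [ 3.61e+01  4.76e+00 -1.00e-02] ang [-0.1   0.01  9.69] yaw now -77.31
```

>>> drive_tool:
  motion:
    - {"delta_pos": [36.1,4.7,0],"angular": [0,0,9.7]}
    - {"delta_pos": [36.1,4.7,0],"angular": [0,0,9.7]}
    - {"delta_pos": [36.1,4.7,0],"angular": [0,0,9.7]}
    - {"delta_pos": [36.1,4.7,0],"angular": [0,0,9.7]}
    - {"delta_pos": [36.1,4.7,0],"angular": [0,0,9.7]}
    - {"delta_pos": [36.1,4.7,0],"angular": [0,0,9.7]}
    - {"delta_pos": [36.1,4.7,0],"angular": [0,0,9.7]}
    - {"delta_pos": [36.1,4.7,0],"angular": [0,0,9.7]}
    - {"delta_pos": [36.1,4.7,0],"angular": [0,0,9.7]}
    - {"delta_pos": [36.1,4.7,0],"angular": [0,0,9.7]}
    - {"delta_pos": [36.1,4.7,0],"angular": [0,0,9.7]}
    - {"delta_pos": [36.1,4.7,0],"angular": [0,0,9.7]}

```text
clock: 15.1
tool_pos: [0.5444, -0.3106, 0.1525]
tool_rot: [-2.279, 2.161, 0.001]
wrist_force: [0.1, 0.7, -0.8]
opening: 0.821
```

```bash
python3 - <<'E'
from h import *
f=grab('wrist'); s=robot.state(); print(s['tool_pos'],yaw(s)); a=f['frame'].astype(int)
m=((a.min(2)>75)&(a.max(2)-a.min(2)<25)).astype('uint8')
print(proj(f,[(.543,-.3115,.09)]))
c=cv2.HoughCircles(cv2.medianBlur(cv2.cvtColor(f['frame'],cv2.COLOR_RGB2GRAY),5),cv2.HOUGH_GRADIENT,1.5,40,param1=100,param2=40,minRadius=25,maxRadius=70)
if c is not None:
  for q in c[0][:5]: print(q,onz(f,[q[:2]],.09))
rel((.543,-.3115,.05),-87)
E
```

```text
[ 0.54444182 -0.30978005  0.1526413 ] -86.8988679499293
[[321.7038546 221.9054558]]
[320.25 222.75  35.35] [[ 0.54241204 -0.31065278  0.09      ]]
[480.75 239.25  34.3 ] [[ 0.53661179 -0.41108367  0.09      ]]
[230.25  36.75  45.1 ] [[ 0.64474726 -0.25722425  0.09      ]]
[221.25 302.25  47.35] [[ 0.48334677 -0.24867658  0.09      ]]
[ 8.25  6.75 37.9 ] [[ 0.6608204  -0.12810009  0.09      ]]
delta [ 0.18  0.16 10.26] ang [-0.01  0.06  0.1 ] yaw now -86.9
```

>>> drive_tool:
  motion:
    - {"delta_pos": [0.1,0.15,3],"angular": [0,0,0]}
    - {"delta_pos": [0.1,0.15,6],"angular": [0,0,0]}
    - {"delta_pos": [0.1,0.15,8.5],"angular": [0,0,0]}
    - {"delta_pos": [0.1,0.15,10.2],"angular": [0,0,0]}
    - {"delta_pos": [0.1,0.15,10.2],"angular": [0,0,0]}
    - {"delta_pos": [0.1,0.15,10.2],"angular": [0,0,0]}

```text
clock: 15.65
tool_pos: [0.5425, -0.3107, 0.0506]
tool_rot: [-2.281, 2.16, 0.003]
wrist_force: [0.3, -0.3, -0.2]
opening: 0.823
```

>>> drive_tool:
  motion:
    - {"delta_pos": [0,0,0],"angular": [0,0,0]}
    - {"delta_pos": [0,0,0],"angular": [0,0,0]}
    - {"delta_pos": [0,0,0],"angular": [0,0,0]}
    - {"delta_pos": [0,0,0],"angular": [0,0,0]}
    - {"delta_pos": [0,0,0],"angular": [0,0,0]}
    - {"delta_pos": [0,0,0],"angular": [0,0,0]}
    - {"delta_pos": [0,0,0],"angular": [0,0,0]}
    - {"delta_pos": [0,0,0],"angular": [0,0,0]}
  fingers: 3

```text
clock: 16.32
tool_pos: [0.5434, -0.3117, 0.0528]
tool_rot: [-2.278, 2.16, -0.003]
wrist_force: [-1.7, 3.6, 6.7]
opening: 0.503
```

>>> drive_tool:
  motion:
    - {"delta_pos": [0,0,-1],"angular": [0,0,0]}
    - {"delta_pos": [0,0,-2],"angular": [0,0,0]}
    - {"delta_pos": [0,0,-3.5],"angular": [0,0,0]}
    - {"delta_pos": [0,0,-5],"angular": [0,0,0]}
    - {"delta_pos": [0,0,-5],"angular": [0,0,0]}
    - {"delta_pos": [0,0,-5],"angular": [0,0,0]}
    - {"delta_pos": [0,0,-5],"angular": [0,0,0]}
    - {"delta_pos": [0,0,-5],"angular": [0,0,0]}

```text
clock: 16.98
tool_pos: [0.5415, -0.3121, 0.1]
tool_rot: [2.278, -2.162, -0.002]
wrist_force: [-0.3, 0.2, -5.3]
opening: 0.503
```

```bash
python3 - <<'E'
from h import *
s=robot.state(); print(s['clock'],s['tool_pos'],yaw(s),s['opening'],s['wrist_force'])
rel((.5095,.2308,.10),-87)
E
```

```text
16.9833 [ 0.54148323 -0.31212554  0.09998849] -87.00261034837786 0.5034709268096347 [-0.30052077  0.16512999 -5.3401865 ]
delta [-5.439e+01  3.500e-01  4.000e-02] ang [ 0.08  0.04 -0.  ] yaw now -87.0
```

5.3 N, so this is the heavy one. Carrying it to the round mouth.

>>> drive_tool:
  motion:
    - {"delta_pos": [-3,0.05,0],"angular": [0,0,0]}
    - {"delta_pos": [-6.5,0.05,0],"angular": [0,0,0]}
    - {"delta_pos": [-10,0.1,0],"angular": [0,0,0]}
    - {"delta_pos": [-13.5,0.1,0],"angular": [0,0,0]}
    - {"delta_pos": [-17,0.1,0],"angular": [0,0,0]}
    - {"delta_pos": [-20.5,0.1,0],"angular": [0,0,0]}
    - {"delta_pos": [-24,0.2,0],"angular": [0,0,0]}
    - {"delta_pos": [-27.5,0.2,0],"angular": [0,0,0]}
    - {"delta_pos": [-31,0.2,0],"angular": [0,0,0]}
    - {"delta_pos": [-34.5,0.2,0],"angular": [0,0,0]}
    - {"delta_pos": [-38,0.3,0],"angular": [0,0,0]}
    - {"delta_pos": [-41.5,0.3,0],"angular": [0,0,0]}
    - {"delta_pos": [-45,0.3,0],"angular": [0,0,0]}
    - {"delta_pos": [-48,0.3,0],"angular": [0,0,0]}
    - {"delta_pos": [-51,0.3,0],"angular": [0,0,0]}
    - {"delta_pos": [-53,0.3,0],"angular": [0,0,0]}
    - {"delta_pos": [-54.4,0.3,0],"angular": [0,0,0]}
    - {"delta_pos": [-54.4,0.3,0],"angular": [0,0,0]}
    - {"delta_pos": [-54.4,0.3,0],"angular": [0,0,0]}
    - {"delta_pos": [-54.4,0.3,0],"angular": [0,0,0]}

```text
clock: 18.65
tool_pos: [0.5106, 0.2292, 0.1004]
tool_rot: [2.276, -2.163, 0.001]
wrist_force: [0.4, -1.2, -5.4]
opening: 0.503
```

```bash
python3 - <<'E'
from h import *
s=robot.state(); print(s['clock'],s['tool_pos'],yaw(s),s['opening'],s['wrist_force'])
f=grab('wrist','w5.png')
import pickle; pickle.dump(f,open('w5.pkl','wb'))
g=cv2.GaussianBlur(cv2.cvtColor(f['frame'],cv2.COLOR_RGB2GRAY),(1,7),0).astype(int)
for r in(20,100,140): print(r,' '.join(map(str,g[r,250:400])))
print(325,' '.join(map(str,g[325,250:400])))
th=np.radians(3);u=np.array([np.cos(th),np.sin(th)]);v=np.array([-u[1],u[0]]);m=np.array([.5095,.2308])
for z in(.006,.03):
  for y in(.036,.024,-.024,-.036):
    print(z,y,[proj(f,[np.r_[m+a*u+y*v,z]])[0].round(1).tolist() for a in(.045,.07,.11)])
print(proj(f,[np.r_[s['tool_pos'][:2],.139]]))
E
```

```text
18.65 [0.51064565 0.22916098 0.10042355] -87.07337055329229 0.5032368291145061 [ 0.36569996 -1.22309156 -5.39524024]
20 127 105 110 111 109 112 112 113 112 113 113 113 112 113 113 113 114 114 110 77 39 77 177 188 188 188 187 188 188 187 188 188 189 188 187 189 186 188 187 188 188 188 188 188 188 188 187 188 188 188 188 187 188 188 187 186 187 187 188 188 188 189 188 188 187 187 186 187 187 188 188 188 188 189 187 189 188 189 187 187 188 188 189 188 187 188 188 188 188 188 187 186 188 187 188 188 188 188 188 187 188 188 188 186 157 65 48 112 120 119 118 118 117 118 118 119 118 117 117 118 117 116 116 118 128 150 168 169 172 174 177 178 179 180 178 176 174 174 175 177 178 178 179 179 178 176 175 174 173 173
100 122 83 88 104 110 111 109 97 78 62 61 61 60 61 62 59 60 63 77 83 82 67 62 61 59 46 46 58 61 61 61 58 56 57 57 59 62 69 72 76 75 72 64 62 61 64 63 62 63 63 63 65 62 63 61 64 63 63 62 63 65 63 63 63 63 63 63 64 64 63 65 65 64 63 65 66 64 64 64 65 65 64 65 65 66 65 65 65 66 65 65 56 45 44 48 44 45 44 44 43 44 40 30 28 36 52 62 65 65 66 65 65 65 64 64 66 65 67 67 65 67 68 89 106 110
[... 860 characters left out ...]
5 34 36 36 34 34 33 35 38 50 72 85 87 87 87 85 87 87 86 87 86 88 87 87 86 87 88 87 87 86 87 87 86 87 86 88 88 86 87 87 87 87 87 87 87 85 85 68 30 11 9 14 15 15 12 11 11 11 13 11 12 7 8 10 10
0.006 0.036 [[262.5, 139.9], [260.9, 100.7], [258.4, 34.2]]
0.006 0.024 [[280.8, 139.8], [279.7, 100.5], [278.0, 33.9]]
0.006 -0.024 [[354.2, 139.7], [355.0, 100.4], [356.3, 33.8]]
0.006 -0.036 [[372.5, 139.8], [373.8, 100.5], [375.9, 34.0]]
0.03 0.036 [[256.2, 144.9], [254.2, 101.5], [251.2, 27.3]]
0.03 0.024 [[276.4, 144.8], [275.0, 101.3], [272.9, 27.0]]
0.03 -0.024 [[357.8, 144.7], [358.9, 101.2], [360.5, 26.8]]
0.03 -0.036 [[378.1, 144.8], [379.8, 101.3], [382.3, 27.1]]
[[319.53775547 320.78495067]]
```

View pics/w5.png

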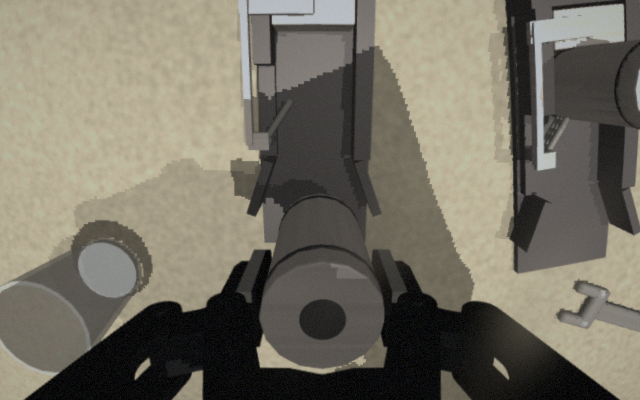

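>>> drive_tool:
  motion:
    - {"delta_pos": [-0.15,0,1],"angular": [0,0,0]}
    - {"delta_pos": [-0.35,0,2],"angular": [0,0,0]}
    - {"delta_pos": [-0.35,0,3],"angular": [0,0,0]}
    - {"delta_pos": [-0.35,0,3.8],"angular": [0,0,0]}
    - {"delta_pos": [-0.35,0,4.3],"angular": [0,0,0]}
    - {"delta_pos": [-0.35,0,4.5],"angular": [0,0,0]}
    - {"delta_pos": [-0.35,0,4.6],"angular": [0,0,0]}
    - {"delta_pos": [-0.35,0,4.65],"angular": [0,0,0]}
    - {"delta_pos": [-0.35,0,4.7],"angular": [0,0,0]}
    - {"delta_pos": [-0.35,0,4.7],"angular": [0,0,0]}

```text
clock: 19.53
tool_pos: [0.5107, 0.2343, 0.0541]
tool_rot: [-2.278, 2.162, -0.0]
wrist_force: [-0.3, -0.1, -4.9]
opening: 0.505
```

>>> drive_tool:
  motion:
    - {"delta_pos": [0.1,0,0.05],"angular": [0,0,0]}
    - {"delta_pos": [0.1,0,0.1],"angular": [0,0,0]}
    - {"delta_pos": [0.1,0,0.15],"angular": [0,0,0]}
    - {"delta_pos": [0.1,0,0.18],"angular": [0,0,0]}
    - {"delta_pos": [0.1,0,0.18],"angular": [0,0,0]}

```text
clock: 19.95
tool_pos: [0.5109, 0.2331, 0.0528]
tool_rot: [-2.278, 2.162, -0.001]
wrist_force: [-0.9, -0.7, 4.7]
opening: 0.505
```

>>> drive_tool:
  motion:
    - {"delta_pos": [0,-0.5,-0.08],"angular": [0,0,0]}
    - {"delta_pos": [0,-1,-0.08],"angular": [0,0,0]}
    - {"delta_pos": [0,-1.5,-0.08],"angular": [0,0,0]}
    - {"delta_pos": [0,-2,-0.08],"angular": [0,0,0]}
    - {"delta_pos": [0,-2.5,-0.08],"angular": [0,0,0]}
    - {"delta_pos": [0,-3,-0.08],"angular": [0,0,0]}
    - {"delta_pos": [0,-3,-0.08],"angular": [0,0,0]}

```text
clock: 20.53
tool_pos: [0.5421, 0.2348, 0.0529]
tool_rot: [-2.277, 2.162, -0.001]
wrist_force: [-0.1, -1.3, -0.4]
opening: 0.505
```

>>> drive_tool:
  motion:
    - {"delta_pos": [0,-0.3,0],"angular": [0,0,0]}
    - {"delta_pos": [0,-0.5,0],"angular": [0,0,0]}
    - {"delta_pos": [0,-0.7,0],"angular": [0,0,0]}
    - {"delta_pos": [0,-0.9,0],"angular": [0,0,0]}
    - {"delta_pos": [0,-1.1,0],"angular": [0,0,0]}

```text
clock: 20.95
tool_pos: [0.5515, 0.2354, 0.0529]
tool_rot: [2.279, -2.162, -0.0]
wrist_force: [-2.6, -0.8, 1.4]
opening: 0.503
```

>>> drive_tool:
  motion:
    - {"delta_pos": [0,-0.15,0],"angular": [0,0,0]}
    - {"delta_pos": [0,-0.3,0],"angular": [0,0,0]}
    - {"delta_pos": [0,-0.45,0],"angular": [0,0,0]}
    - {"delta_pos": [0,-0.6,0],"angular": [0,0,0]}

```text
clock: 21.28
tool_pos: [0.5572, 0.2356, 0.0528]
tool_rot: [2.279, -2.162, -0.001]
wrist_force: [-7.1, 0.3, 7.0]
opening: 0.504
```

>>> drive_tool:
  motion:
    - {"delta_pos": [0,-0.1,-0.03],"angular": [0,0,0]}
    - {"delta_pos": [0,-0.2,-0.03],"angular": [0,0,0]}
    - {"delta_pos": [0,-0.3,-0.03],"angular": [0,0,0]}
    - {"delta_pos": [0,-0.4,-0.03],"angular": [0,0,0]}

```text
clock: 21.62
tool_pos: [0.56, 0.2352, 0.0529]
tool_rot: [2.277, -2.16, -0.002]
wrist_force: [-7.0, -0.9, 7.2]
opening: 0.504
```

>>> drive_tool:
  motion:
    - {"delta_pos": [0,-0.1,0],"angular": [0,0,0]}
    - {"delta_pos": [0,-0.2,0],"angular": [0,0,0]}
    - {"delta_pos": [0,-0.3,0],"angular": [0,0,0]}
    - {"delta_pos": [0,-0.4,0],"angular": [0,0,0]}

```text
clock: 21.95
tool_pos: [0.5639, 0.2351, 0.0529]
tool_rot: [2.276, -2.16, -0.002]
wrist_force: [-8.2, -2.8, 6.5]
opening: 0.502
```

>>> drive_tool:
  motion:
    - {"delta_pos": [0,-0.1,-0.05],"angular": [0,0,0]}
    - {"delta_pos": [0,-0.2,-0.05],"angular": [0,0,0]}
    - {"delta_pos": [0,-0.3,-0.05],"angular": [0,0,0]}
    - {"delta_pos": [0,-0.4,-0.05],"angular": [0,0,0]}
    - {"delta_pos": [0,-0.5,-0.05],"angular": [0,0,0]}

```text
clock: 22.37
tool_pos: [0.5695, 0.235, 0.0529]
tool_rot: [2.276, -2.161, -0.001]
wrist_force: [-3.3, -2.6, -1.2]
opening: 0.503
```

>>> drive_tool:
  motion:
    - {"delta_pos": [0,-0.1,0],"angular": [0,0,0]}
    - {"delta_pos": [0,-0.2,0],"angular": [0,0,0]}
    - {"delta_pos": [0,-0.3,0],"angular": [0,0,0]}
    - {"delta_pos": [0,-0.4,0],"angular": [0,0,0]}

```text
clock: 22.7
tool_pos: [0.5735, 0.2351, 0.0529]
tool_rot: [2.276, -2.161, -0.001]
wrist_force: [-5.2, -4.4, 0.7]
opening: 0.505
```

>>> drive_tool:
  motion:
    - {"delta_pos": [0,-0.1,0],"angular": [0,0,0]}
    - {"delta_pos": [0,-0.2,0],"angular": [0,0,0]}
    - {"delta_pos": [0,-0.3,0],"angular": [0,0,0]}
    - {"delta_pos": [0,-0.4,0],"angular": [0,0,0]}

```text
clock: 23.03
tool_pos: [0.5772, 0.2351, 0.0529]
tool_rot: [2.275, -2.16, -0.001]
wrist_force: [-5.4, -4.3, 2.9]
opening: 0.504
```

>>> drive_tool:
  motion:
    - {"delta_pos": [0,-0.1,0],"angular": [0,0,0]}
    - {"delta_pos": [0,-0.2,0],"angular": [0,0,0]}
    - {"delta_pos": [0,-0.3,0],"angular": [0,0,0]}
    - {"delta_pos": [0,-0.4,0],"angular": [0,0,0]}

```text
clock: 23.37
tool_pos: [0.5813, 0.2352, 0.0529]
tool_rot: [2.275, -2.161, -0.001]
wrist_force: [-5.7, -3.8, 1.9]
opening: 0.508
```

>>> drive_tool:
  motion:
    - {"delta_pos": [0,-0.1,0],"angular": [0,0,0]}
    - {"delta_pos": [0,-0.2,0],"angular": [0,0,0]}
    - {"delta_pos": [0,-0.3,0],"angular": [0,0,0]}
    - {"delta_pos": [0,-0.4,0],"angular": [0,0,0]}

```text
clock: 23.7
tool_pos: [0.5866, 0.2353, 0.0529]
tool_rot: [2.276, -2.162, 0.002]
wrist_force: [0.5, -4.6, -5.2]
opening: 0.508
```

>>> drive_tool:
  motion:
    - {"delta_pos": [0,-0.1,0],"angular": [0,0,0]}
    - {"delta_pos": [0,-0.2,0],"angular": [0,0,0]}
    - {"delta_pos": [0,-0.3,0],"angular": [0,0,0]}

```text
clock: 23.95
tool_pos: [0.5897, 0.2366, 0.0533]
tool_rot: [2.278, -2.163, 0.001]
wrist_force: [-0.3, -4.9, -5.8]
opening: 0.504
```

>>> drive_tool:
  motion:
    - {"delta_pos": [0,-0.1,0.02],"angular": [0,0,0]}
    - {"delta_pos": [0,-0.2,0.04],"angular": [0,0,0]}
    - {"delta_pos": [0,-0.2,0.04],"angular": [0,0,0]}

```text
clock: 24.2
tool_pos: [0.592, 0.2373, 0.0531]
tool_rot: [-2.278, 2.162, -0.001]
wrist_force: [1.5, -5.3, -6.2]
opening: 0.505
```

>>> drive_tool:
  motion:
    - {"delta_pos": [0,-0.1,0.03],"angular": [0,0,0]}
    - {"delta_pos": [0,-0.2,0.05],"angular": [0,0,0]}
    - {"delta_pos": [0,-0.2,0.05],"angular": [0,0,0]}

```text
clock: 24.45
tool_pos: [0.5937, 0.2376, 0.0529]
tool_rot: [-2.279, 2.162, -0.0]
wrist_force: [1.3, -5.0, -3.7]
opening: 0.502
```

>>> drive_tool:
  motion:
    - {"delta_pos": [0,-0.1,0.01],"angular": [0,0,0]}
    - {"delta_pos": [0,-0.2,0.01],"angular": [0,0,0]}
    - {"delta_pos": [0,-0.2,0.01],"angular": [0,0,0]}

```text
clock: 24.7
tool_pos: [0.5957, 0.2378, 0.0529]
tool_rot: [-2.279, 2.162, -0.0]
wrist_force: [0.3, -4.2, -2.3]
opening: 0.502
```

>>> drive_tool:
  motion:
    - {"delta_pos": [0,-0.1,0],"angular": [0,0,0]}
    - {"delta_pos": [0,-0.2,0],"angular": [0,0,0]}
    - {"delta_pos": [0,-0.2,0],"angular": [0,0,0]}

```text
clock: 24.95
tool_pos: [0.5979, 0.238, 0.0529]
tool_rot: [-2.278, 2.162, -0.001]
wrist_force: [1.4, -3.8, -2.0]
opening: 0.505
```

>>> drive_tool:
  motion:
    - {"delta_pos": [0,-0.1,0],"angular": [0,0,0]}
    - {"delta_pos": [0,-0.2,0],"angular": [0,0,0]}
    - {"delta_pos": [0,-0.2,0],"angular": [0,0,0]}

```text
clock: 25.2
tool_pos: [0.5996, 0.2388, 0.0529]
tool_rot: [-2.278, 2.161, 0.001]
wrist_force: [-1.0, -1.6, 2.9]
opening: 0.507
```

>>> drive_tool:
  motion:
    - {"delta_pos": [0,-0.1,-0.02],"angular": [0,0,0]}
    - {"delta_pos": [0,-0.15,-0.02],"angular": [0,0,0]}
    - {"delta_pos": [0,-0.15,-0.02],"angular": [0,0,0]}

```text
clock: 25.45
tool_pos: [0.6003, 0.2388, 0.0529]
tool_rot: [2.279, -2.162, -0.002]
wrist_force: [-4.9, 0.0, 4.3]
opening: 0.505
```

>>> drive_tool:
  motion:
    - {"delta_pos": [0,-0.1,0],"angular": [0,0,0]}
    - {"delta_pos": [0,-0.15,0],"angular": [0,0,0]}
    - {"delta_pos": [0,-0.15,0],"angular": [0,0,0]}

```text
clock: 25.7
tool_pos: [0.6009, 0.2388, 0.0529]
tool_rot: [2.279, -2.161, -0.004]
wrist_force: [-8.9, -0.6, 8.1]
opening: 0.505
```

Stop felt again. Release, back off and check both catches.

>>> drive_tool:
  motion:
    - {"delta_pos": [0,0.05,-0.05],"angular": [0,0,0]}
    - {"delta_pos": [0,0.05,-0.05],"angular": [0,0,0]}
    - {"delta_pos": [0,0.05,-0.05],"angular": [0,0,0]}
    - {"delta_pos": [0,0.05,-0.05],"angular": [0,0,0]}
    - {"delta_pos": [0,0.05,-0.05],"angular": [0,0,0]}
    - {"delta_pos": [0,0.05,-0.05],"angular": [0,0,0]}
  fingers: 7

```text
clock: 26.2
tool_pos: [0.6022, 0.238, 0.0533]
tool_rot: [-2.278, 2.162, -0.0]
wrist_force: [-0.1, 0.5, 0.9]
opening: 0.824
```

>>> drive_tool:
  motion:
    - {"delta_pos": [0,0,-1],"angular": [0,0,0]}
    - {"delta_pos": [0,0,-3],"angular": [0,0,0]}
    - {"delta_pos": [0,0,-6],"angular": [0,0,0]}
    - {"delta_pos": [0,0,-10],"angular": [0,0,0]}
    - {"delta_pos": [4,3,-10],"angular": [0,0,0]}
    - {"delta_pos": [7,6,-12],"angular": [0,0,0]}
    - {"delta_pos": [8,10,-14],"angular": [0,0,0]}
    - {"delta_pos": [8,12,-14],"angular": [0,0,0]}
    - {"delta_pos": [8,12,-14],"angular": [0,0,0]}
    - {"delta_pos": [8,12,-14],"angular": [0,0,0]}

```text
clock: 27.03
tool_pos: [0.4854, 0.1515, 0.1951]
tool_rot: [-2.277, 2.161, -0.001]
wrist_force: [0.4, 0.5, -0.7]
opening: 0.822
```

```bash
python3 - <<'E'
from h import *
s=robot.state(); print(s['clock'],s['wrist_force'],s['tool_pos'])
f=grab('wrist','w6.png')
for nm,q in(('sq',(.6057,.0729)),('rd',(.6009,.2388))): print(nm,proj(f,[np.r_[q,.09]]))
im=f['frame']; c=cv2.HoughCircles(cv2.medianBlur(cv2.cvtColor(im,cv2.COLOR_RGB2GRAY),5),cv2.HOUGH_GRADIENT,1.5,60,param1=100,param2=35,minRadius=18,maxRadius=50)
for q in c[0][:4]: print(q,onz(f,[q[:2]],.09))
cv2.imwrite('pics/c6.png',cv2.convertScaleAbs(cv2.resize(im[0:240,120:520],(800,480),interpolation=cv2.INTER_CUBIC)[...,::-1],alpha=1.4))
E
```

```text
27.0333 [ 0.38819198  0.46417407 -0.7084458 ] [0.48543168 0.15150374 0.19507364]
sq [[452.05789644  27.41957512]]
rd [[194.29124052  20.90029467]]
[452.25  36.75  34.05] [[0.60000309 0.07206217 0.09      ]]
[ 77.25 198.75  40.05] [[0.47676035 0.33287597 0.09      ]]
[194.25  24.75  33.9 ] [[0.59854317 0.23886131 0.09      ]]
[228.75  96.75  47.4 ] [[0.55389959 0.21646027 0.09      ]]
```

View pics/c6.png

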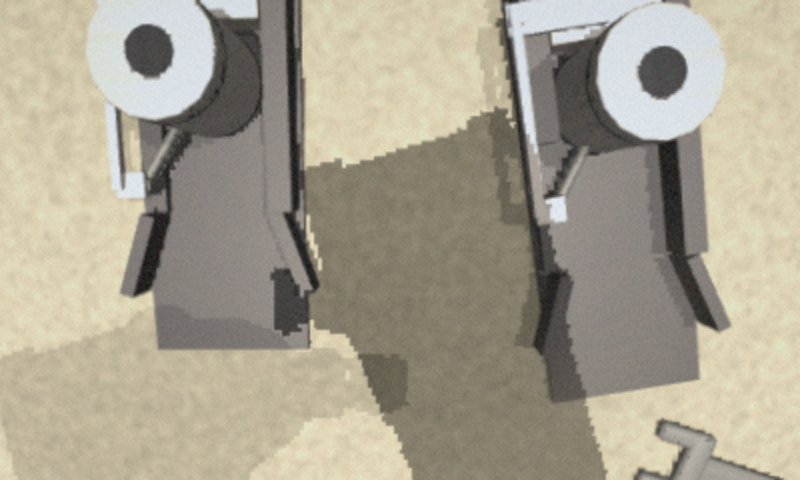

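Both catch blades look closed behind the cans. But the square can measures (0.600, 0.072), about 4 mm short of where the TCP stood at the stop, so I'll check the gap from directly above.

>>> drive_tool:
  motion:
    - {"delta_pos": [0,-3,-1],"angular": [0,0,0]}
    - {"delta_pos": [0,-6,-2],"angular": [0,0,0]}
    - {"delta_pos": [0,-7,-2],"angular": [0,0,0]}
    - {"delta_pos": [0,-7,-2],"angular": [0,0,0]}
    - {"delta_pos": [0,-7,-2],"angular": [0,0,0]}

```text
clock: 27.5
tool_pos: [0.5564, 0.1556, 0.2124]
tool_rot: [2.278, -2.162, -0.001]
wrist_force: [-0.9, 0.3, -0.5]
opening: 0.821
```

```bash
python3 - <<'E'
from h import *
import pickle
s=robot.state(); print(s['clock'],s['tool_pos'])
f=grab('wrist','w7.png');pickle.dump(f,open('w7.pkl','wb'))
P=[]
for nm,q in(('sq',(.603,.0725)),('rd',(.5995,.2388))): p=proj(f,[np.r_[q,.06]])[0]; P.append(p); print(nm,p)
im=f['frame']; c=cv2.HoughCircles(cv2.medianBlur(cv2.cvtColor(im,cv2.COLOR_RGB2GRAY),5),cv2.HOUGH_GRADIENT,1.5,60,param1=100,param2=35,minRadius=18,maxRadius=50)
for q in c[0][:4]: print(q,onz(f,[q[:2]],.09))
t=[]
for p in P:
    x0=int(p[0])-65;y0=max(0,int(p[1])-65);print('off',x0,y0);t.append(cv2.resize(im[y0:y0+130,x0:x0+130],(400,400),interpolation=cv2.INTER_CUBIC))
cv2.imwrite('pics/c7.png',cv2.convertScaleAbs(np.hstack(t[::-1])[...,::-1],alpha=1.4))
E
```

```text
27.5 [0.55644368 0.15563905 0.21235529]
sq [425.17729667 133.58796792]
rd [220.88896383 127.05235848]
[ 68.25 279.75  37.5 ] [[0.46758975 0.36960658 0.09      ]]
[599.25  57.75  35.1 ] [[ 0.67024869 -0.04295036  0.09      ]]
[210.75 131.25  29.1 ] [[0.59916617 0.23820804 0.09      ]]
[435.75 138.75  27.6 ] [[0.60240997 0.07294978 0.09      ]]
off 360 68
off 155 62
```

View pics/c7.png

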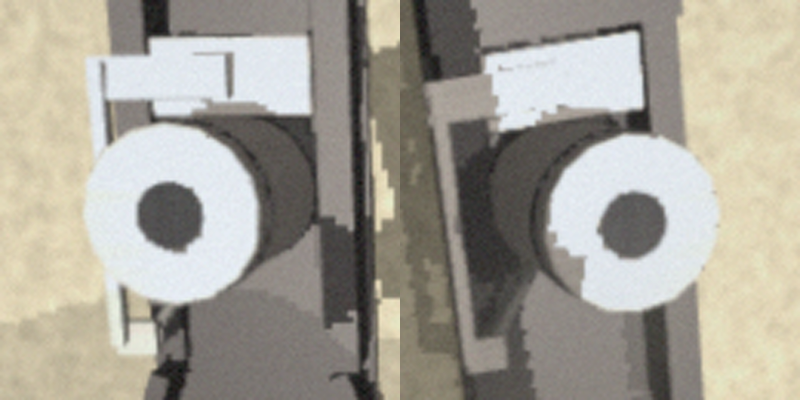

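```bash
python3 - <<'E'
from h import *
import pickle; f=pickle.load(open('w7.pkl','rb'))
k=130/400
L=lambda p:(p[0]*k+155,p[1]*k+62); Rr=lambda p:((p[0]-400)*k+360,p[1]*k+68)
for z in(.03,.036):
  for nm,fn,a,b,hg,c,yw in(('rd',L,(200,115),(312,115),(140,335),(.5992,.2382),3),('sq',Rr,(500,129),(645,107),(487,352),(.6024,.0729),12.7)):
    A,B=onz(f,[fn(a)],z)[0][:2],onz(f,[fn(b)],z)[0][:2];t=(B-A)/np.linalg.norm(B-A);n=np.array([-t[1],t[0]])
    H=onz(f,[fn(hg)],.03)[0][:2]
    print(z,nm,'can-stop',abs((np.array(c)-A)@n),'edge dir',np.degrees(np.arctan2(t[0],-t[1])),'hinge dist',np.linalg.norm(H-c))
E
```

```text
0.03 rd can-stop 0.021749998069881017 edge dir 2.3949318105421766 hinge dist 0.052350390337797
0.03 sq can-stop 0.021153595339029756 edge dir 12.100442593652637 hinge dist 0.052653768147512214
0.036 rd can-stop 0.021841479467122078 edge dir 2.3949318105420536 hinge dist 0.052350390337797
0.036 sq can-stop 0.021581439550648406 edge dir 12.1004425936527 hinge dist 0.052653768147512214
```

Both canister axes are about 22 mm (one radius) from their stop faces, so both are seated. The hinge distances are about 52 mm for both, and the gripper is clear. Handing in.

```bash
python3 -c "
from h import *
print(robot.state()['wrist_force']); print(robot.job_done())"
```

```text
[0.45751999 0.18302696 0.7878464 ]
the job is handed in; nothing more can be done
None
```

Both canisters are in their docks, pushed home and released, and I handed the job in at about 27.5 s of the 72 s; it reported no verdict. The canister nearer the docks weighed about 2 N in the wrist and went into the square-ended dock. The other weighed 5.3 N and went into the round-ended dock. I pushed each past its catch until I felt the stop, and no wrist reading between moves went above about 14 N.

**Last checks:**
- **Seating:** in the final view from above, the canister axes are 21–22 mm from their stop faces (the radius is 22 mm). They are about 52 mm from the catch hinges, inside the 46–55 mm allowed.
- **Catches:** both blades are seen across the lane behind the canisters. I compared them by eye with their rest angle and did not measure the joint.
- **Gripper:** it hangs clear, with the wrist force near zero.

**Disagreements:**
- An oblique view put the square-dock canister 4–6 mm short of where the tool stood at the stop. The view from above did not bear this out.
- The sideways force dropped when the round catch snapped shut. I felt no such clear drop on the square one, so its closing rests on the pictures alone.

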